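Peg a jar in place in a pantry drawer

TASK

The pantry drawer has been lifted out onto the worktop: take the spare wooden peg standing on the worktop, feel lightly for the one empty hole in the drawer's peg board and press the peg straight in until it is fully home, never forcing it, since a hard push dents the board. Then slide the squat jar gently over the board, upright and never lifted, until it rests snug against both that peg and the drawer's far long side wall, on the side of the peg where it already stands, away from the tall front panel. Let go and leave the other things where they are.

Things in the scene. Friction and masses are not known exactly. Their poses are not given: they have to be found in the camera images.
- drawer: White pantry drawer, fixed on the worktop; place and yaw vary. Origin: centre of its underside; z up, y along it to the tall front panel, x across to the far side wall. Inside 330 wide (x -165 to 165) by 460 long (y -230 to 230) mm; side and back walls 15 mm thick, tops 90 mm high. Front panel at y 245 to 264 mm, 397 wide, 200 high, bar handle outside.
- board (a point): Nominal centre of the peg board's top face, 44 mm above the drawer's origin. Plywood, fills the drawer floor, hard, with one empty hole and four fixed 24 mm pegs standing 91 mm proud at nominal drawer x, y = (-55, 75), (105, 85), (-105, -5), (-105, -130) mm. Cut with play, it lies unmeasured up to 4.5 mm off in x and 4.5 mm in y, holes and pegs with it, and does not shift when worked on.
- far_wall (a point): A point on the inner face of the drawer's far side wall (the long wall farthest from the robot), at its top edge (drawer x 165, y -40, z 90 mm). The face is flat and upright, along the drawer's y.
- hole (a point): Nominal mouth of the empty hole on the board's top face (drawer x 105, y 0, z 44 mm); the true hole is up to 4.5 mm off in drawer x and up to 4.5 mm in y. Vertical, round, 25 mm in diameter, sharp unchamfered rim, blind, flat floor 20 mm down. Beside the hole the board is a stiff stop.
- peg: The spare peg: a plain wooden dowel, 24 mm in diameter and 110 mm long, 36 g, square-cut sharp ends, standing upright on the worktop. Origin: centre of its lower end; z along it to the other end. Fully home in the hole its lower end lies 20 mm below the board's face and it stands 90 mm proud.
- jar: The squat lidded glass jar, 68 mm in diameter over its whole height of 84 mm, about 0.35 kg (0.25 to 0.45), standing loose on the peg board. Origin: centre of its underside; z up. Against wall and peg its centre is 34 mm from the wall's inner face (drawer x 131) and 46 mm from the peg's axis.
- pasta_jar: Bystander: tall glass jar, 96 mm in diameter, 200 mm high, standing on the board near the front panel. Origin: centre of its underside.
- lentil_jar: Bystander: tall glass jar, 96 mm in diameter, 200 mm high, standing on the board near the front panel. Origin: centre of its underside.
- mug: Bystander: white mug, 80 mm in diameter, 92 mm high, on the worktop. Origin: centre of its underside.
- salt_shaker: Bystander: steel shaker, 42 mm in diameter, 86 mm high, on the worktop. Origin: centre of its underside.
- spare_lid: Bystander: grey plastic lid, 68 mm in diameter, 12 mm thick, on the worktop. Origin: centre of its underside.
- screwdriver: Bystander: screwdriver 190 mm long lying on the worktop along its x axis.
- gallery_rail: Bystander: the drawer's gallery rail taken off, a white bar 12 mm thick and about 475 mm long lying on the worktop along its y axis beyond the drawer. Origin: middle of its underside.

How it is judged:
On the way, in this order (a step that is already met when the one before it is completed fails the run):
1. the peg is fully home in the empty hole (z of peg in the frame of drawer below 0.0275 m and horizontal distance between peg and hole below 0.01 m and angle between peg's own z axis and vertical below 0.1 rad), for 0.2 s.
2. the jar is against the peg and the far side wall (horizontal distance between jar and peg below 0.05 m and x of jar in the frame of drawer above 0.127 m), for 0.1 s.
At the end, for the whole second after the job is handed in: The peg stands in the empty hole, upright within 0.1 rad and its lower end within 3.5 mm of the hole's floor; the jar stands upright on the board on the back-wall side of the peg, within 4 mm of touching the peg and within 4 mm of touching the far side wall; everything is released and at rest (all of step 1 and all of step 2 and y of jar in the frame of drawer below -0.015 m and angle between jar's own z axis and vertical below 0.06 rad and z of jar in the frame of drawer below 0.05 m and linear speed of each of jar, peg below 0.01 m/s).
It fails at once if the peg pushed on the drawer or its board with more than 40 N (contact force between peg and drawer above 40 N).
It fails at once if the robot or the peg knocked the drawer hard (over 40 N) (contact force between any of the fingers, the arm and drawer above 40 N).
It fails at once if the jar pushed on the peg or the drawer with more than 40 N (contact force between jar and peg above 40 N or contact force between jar and drawer above 40 N).
It fails at once if the jar lifted off the board or tipped (z of jar in the frame of drawer above 0.056 m or angle between jar's own z axis and vertical above 0.3 rad).
It fails at once if another thing was moved by more than 25 mm (distance of any of pasta_jar, lentil_jar, mug, salt_shaker, spare_lid, screwdriver, gallery_rail from where it was at the start of the episode above 0.025 m).
It also fails if it takes over 72 s, if anything falls off the work surface, if the arm or the gripper's body presses on something with over 40 N, if the wrist force passes 120 N, or if a joint passes its speed limit or range.

ROBOT

A 6-joint arm with a two-finger parallel gripper is mounted at the origin on the work surface. World frame = base frame: x ahead of the robot, y to its left, z up, the work surface at z = 0. Lengths are in m, angles in rad, forces in N, time in s.
With the tool pointing down it reaches from about 0.3 to 0.875 m from the base axis. Payload 6.4 kg.
Tool frame: the origin (TCP) lies between the finger pads; the fingertips stand 22 mm ahead of it and the grasp point (between the pads) lies 3 mm ahead of it; z points along the fingers, y is the line along which they close (so a half turn about z gives the same grasp; the last joint's range is limited). The gripper opens to 85 mm and grips with 20 to 120 N. Pads are 22 mm wide; open, the fingers measure 114 mm over their backs; the gripper's body (76 mm by 85 mm) begins 54 mm behind the grasp point. The pads swing forward as they close: fully open they stand 13 mm farther back than shut.
Start: joints at [-1.408, 0.181, 1.607, -0, 1.354, -0.206], TCP at [0.207, -0.536, 0.253] pointing down, gripper open.
Joint ranges: [-2.99, 2.99], [-0.89, 2.07], [0.3, 2.58], [-1.14, 4.28], [0, 2.63], [-3.12, 3.12]. Speed limits (rad/s): [2.57, 2.57, 3.01, 3.14, 3.14, 3.14].

INTERFACE

Orientations are given as a unit quaternion [w, x, y, z].
In Python, from bench import ctrl, imaging, workorder gives the robot as it stands.
- The arm moves only by the shell command python3 -m pendant 'ROWS' [OPENING]. ROWS is JSON, a list of rows, each a list of 4 numbers: the shift along the tool's x, y, z in cm, then the turn about the tool's z in degrees. In form: [[dx, dy, dz, roll], ...]. A call has 1 to 12 rows; each row is the pose to reach, as a shift and turn from the pose commanded when the call began, along the tool's axes at that moment; what a row does not reach only later rows make up. A row lasts 1/12 s, in which the tool goes at most 41.7 mm and 7.16 degrees, less where a joint would pass 70% of its speed; a pose out of reach is approached as far as the arm can. A call with a gripper value outside its range is refused whole. OPENING is the opening, from 0 (shut) to 1 (fully open), set as the call begins (- or left out, the last holds). The fingers move at their own pace and stop on an object; the grip force is fixed at half the most. Time passes only in rows, so rows that repeat a pose let the fingers close. It gives the time, the measured TCP pose, the force, the opening and the grip force at its end, in the units of the state.
- ctrl.get_obs(): the state, without advancing time (a new reading comes with each control period).
- imaging.camera(name): name is "side" or "top"; returns the picture (480x640x3 uint8, red, green, blue); there is no depth.
- imaging.camera_info(name): a dict with "K" (3x3 intrinsics, pixels), "T" (4x4, takes a point from camera to world coordinates). Camera axes: x right, y up, looking along -z (the intrinsics and any distortion apply to the point x, -y, -z); pixel columns grow to the right and rows downward; lengths in m; the calibration is good to about 2 mm. A picture is of the moment at which its call begins. camera_info takes no time and is no camera call.
- workorder.hand_in(): hands the job in; it is judged then, once.
The state is a dict: "time_s": time; "q": joint angles; "dq": joint speeds; "joint_efforts": joint torques, N m; "eef_pos": TCP position; "eef_rot": TCP orientation; "wrist_force": force on the tool from outside, world axes, zero at the start; "torque": the same for the moment, N m; "opening": opening from 0.0 (shut) to 1.0 (fully open); "grasp_force": force on a finger pad.
Only numpy, scipy, OpenCV 4.12 (cv2) and the standard library are available. Lean on these libraries where they do the work, as an engineer would, in place of code of your own. Each camera call takes 0.05 s, during which the arm holds its last target. There are 200 camera calls.

## Working session

There is one attempt and no reset: what is moved stays moved. The work goes in short steps, Python scripts to look and compute and a shell command to move; the robot and the scene stay as the last step left them, time stands still between calls to the robot, and variables do not carry over. Pictures are saved under pics/ and viewed, at most 10 in all, crops included, and the job is handed in when it is done.

```bash
mkdir -p pics
python3 - <<'E'
from bench import ctrl, imaging
import cv2
for n in("top","side"):
    im=imaging.camera(n); cv2.imwrite(f"pics/{n}0.png",im[:,:,::-1])
    i=imaging.camera_info(n); print(n,i)
o=ctrl.get_obs(); print(o)
E
```

```text
top {'K': array([[619.98353368,   0.        , 321.29790526],
       [  0.        , 619.98353368, 238.40863599],
       [  0.        ,   0.        ,   1.        ]]), 'T': array([[-9.41764935e-04,  9.92972406e-01, -1.18342361e-01,
         3.77757092e-01],
       [-9.99924818e-01,  5.11758376e-04,  1.22513702e-02,
        -6.48950620e-02],
       [ 1.22258352e-02,  1.18345002e-01,  9.92897270e-01,
         1.60634314e+00],
       [ 0.00000000e+00,  0.00000000e+00,  0.00000000e+00,
         1.00000000e+00]])}
side {'K': array([[434.38959795,   0.        , 319.62807778],
       [  0.        , 434.38959795, 246.37423706],
       [  0.        ,   0.        ,   1.        ]]), 'T': array([[-0.94057799, -0.24619645,  0.23388105,  0.74326357],
       [ 0.338982  , -0.63995088,  0.68960429,  0.52701437],
       [-0.02010574,  0.72790808,  0.68537988,  0.67720397],
       [ 0.        ,  0.        ,  0.        ,  1.        ]])}
{'time_s': 0.1, 'q': array([-1.40832752e+00,  1.81479835e-01,  1.60789805e+00, -2.30121350e-05,
        1.35382108e+00, -2.06281374e-01]), 'dq': array([ 0.00056154, -0.00261754, -0.00145749, -0.00174185, -0.00052857,
       -0.00056443]), 'joint_efforts': array([ 1.07054104e-03, -4.45874655e+01, -3.52237344e+01, -1.60287609e-04,
        4.04131366e-03,  1.72446100e-06]), 'eef_pos': array([ 0.2072017 , -0.53587047,  0.25247168]), 'eef_rot': array([-8.03211598e-04,  9.83050236e-01,  1.83334637e-01,  6.36120691e-06]), 'wrist_force': array([0.14815866, 0.79491349, 0.19206182]), 'torque': array([-0.00308681, -0.06471818,  0.03598697]), 'grasp_force': 0.0, 'opening': 1.001000968209911}
```

View pics/top0.png

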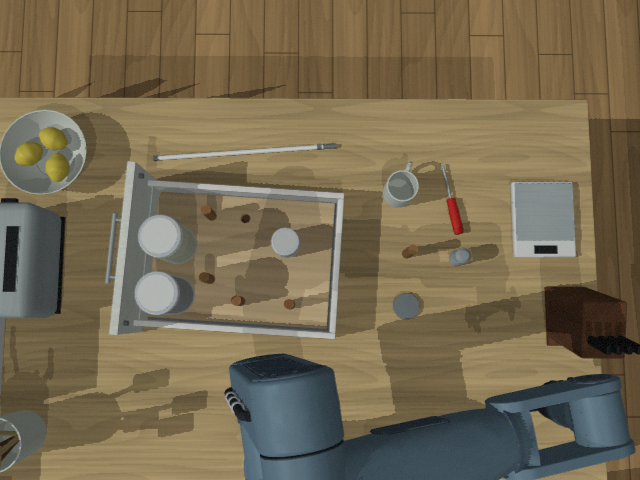

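View pics/side0.png

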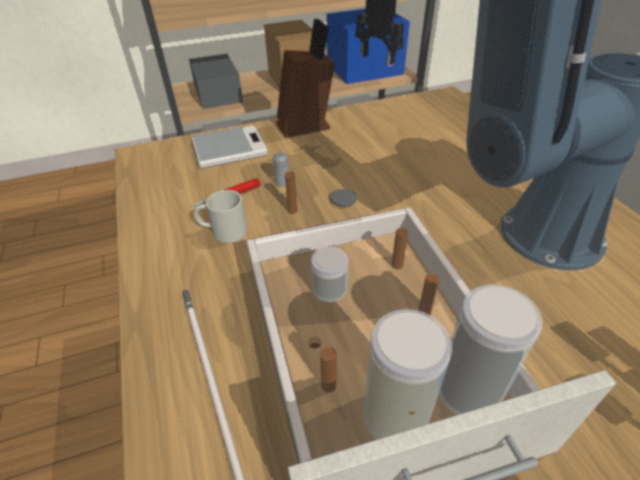

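The top view shows the drawer (corners about (343,195) and (333,337) at the back), the hole at (245,218), the jar at (285,241), the spare peg at (410,251), and its neighbours the shaker at (460,256) and the lid at (405,305). The side view shows the hole at (315,343), the spare peg at (292,193) and the jar at (329,273).

Run:
```python
import cv2, numpy as np
t=cv2.imread("pics/top0.png"); s=cv2.imread("pics/side0.png")
r=lambda im,x,y,w,h,k:cv2.resize(im[y:y+h,x:x+w],None,fx=k,fy=k,interpolation=cv2.INTER_CUBIC)
cv2.imwrite("pics/a.png",r(t,190,180,160,160,3.75)) 
a=r(t,385,230,50,40,8); b=r(s,270,160,50,60,8); b=b[:480]
c=r(s,240,235,200,160,2)
d=r(s,300,325,50,70,5)
M=np.zeros((600,800,3),np.uint8); M[:320,:400]=a;M[:480,400:]=b
M[320:,:250]=r(s,300,330,50,56,5)[:280]
cv2.imwrite("pics/b.png",M)
```

```text
(no output)
```

View pics/a.png

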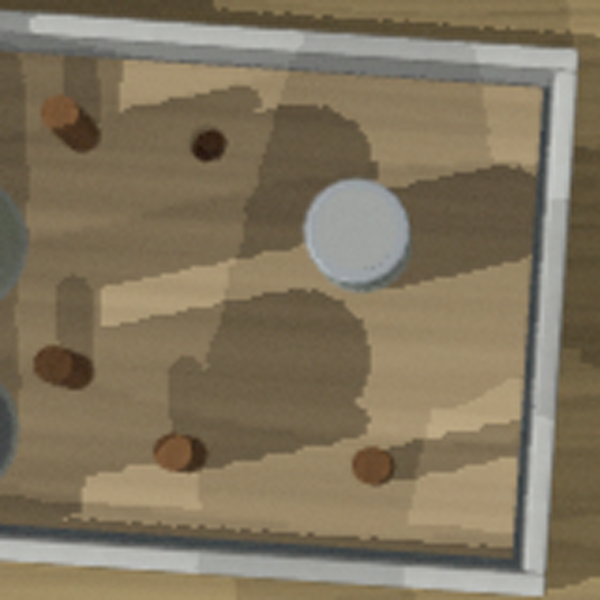

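View pics/b.png

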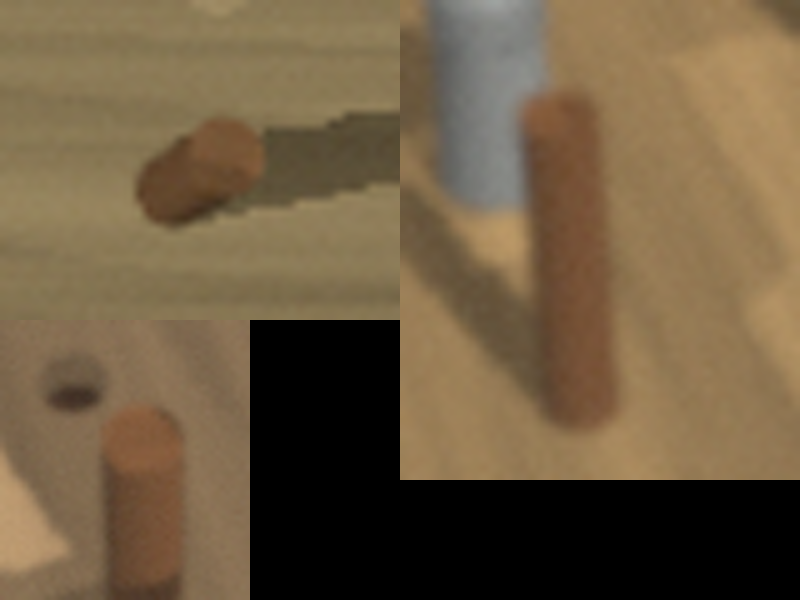

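The crops give centres: the hole at (208,145), the peg tops at (59,112), (52,365), (179,452) and (374,466), the jar lid at (357,232) and the outer back corners at (578,50) and (543,595) in crop a. In crop b the spare peg top is (228,144) and its foot (172,188), side-view top (162,108) and foot (183,412).

```bash
cat > h.py <<'E'
import numpy as np
from bench import imaging, ctrl
from scipy.optimize import least_squares
from scipy.spatial.transform import Rotation as R
I={n:imaging.camera_info(n) for n in("top","side")}
def full(u,v,x0,y0,k): return ((u+.5)/k-.5+x0,(v+.5)/k-.5+y0)
def proj(n,p):
    T=I[n]["T"];c=(np.asarray(p)-T[:3,3])@T[:3,:3]; q=I[n]["K"]@np.array([c[0],-c[1],-c[2]]); return q[:2]/q[2]
def onz(n,uv,z):
    T=I[n]["T"];r=np.linalg.inv(I[n]["K"])@[*uv,1]; d=T[:3,:3]@[r[0],-r[1],-r[2]]
    return T[:3,3]+d*(z-T[2,3])/d[2]
E
python3 - <<'E'
from h import *
A=lambda u,v:full(u,v,190,180,3.75)
N=np.array([[105,85],[-55,75],[-105,-5],[-105,-130],[105,0]])/1e3
W=np.array([onz("top",A(*p),z)[:2] for p,z in zip([(59,112),(52,365),(179,452),(374,466),(208,145)],[.135]*4+[.044])])
def tr(q,P): c,s=np.cos(q[2]),np.sin(q[2]); return P@np.array([[c,s],[-s,c]])+q[:2]
f=least_squares(lambda q:(tr(q,N)-W).ravel(),[.5,.1,0]); print("board",f.x,"res mm\n",f.fun.reshape(-1,2)*1e3)
C=np.array([onz("top",A(*p),.09)[:2] for p in[(578,50),(543,595)]]); d=C[0]-C[1]; print("corners",C,np.linalg.norm(d),np.arctan2(d[1],d[0]))
yaw=f.x[2]; back=lambda p:(p-C.mean(0))@np.array([[np.cos(yaw),-np.sin(yaw)],[np.sin(yaw),np.cos(yaw)]])+[0,-.245]
print("hole fit",tr(f.x,N)[4],"meas",W[4],"side",onz("side",full(73,61,300,330,5),.044)[:2],"drawer-frame",back(W[4]))
J=onz("top",A(357,232),.128)[:2]; print("jar",J,"board frame",(J-f.x[:2])@np.array([[np.cos(yaw),-np.sin(yaw)],[np.sin(yaw),np.cos(yaw)]]))
print("p105 side",onz("side",full(143,120,300,330,5),.135)[:2],"top",W[0])
B=lambda u,v:full(u,v,385,230,8);S=lambda u,v:full(u,v,270,160,8)
print("peg",onz("top",B(228,144),.11),onz("top",B(172,188),0),onz("side",S(162,108),.11),onz("side",S(183,412),0))
print("shaker",onz("top",(460,254),.086),"lid",onz("top",(405,305),.012))
print(R.from_quat(ctrl.get_obs()["eef_rot"],scalar_first=True).as_matrix().round(3))
E
```

```text
board [ 0.51129321  0.11591617 -0.06128413] res mm
 [[-1.49260726 -0.58027512]
 [-0.07499592 -1.75195682]
 [-0.16749804  2.32292652]
 [ 1.02836853  0.16372015]
 [ 0.70673269 -0.15441473]]
corners [[ 0.67229027 -0.1395763 ]
 [ 0.31531012 -0.11513324]] 0.3578160036102635 -0.0683650687604519
hole fit [0.61609609 0.10948537] meas [0.61538936 0.10963978] side [0.61734436 0.11244566] drawer-frame [ 0.10684599 -0.00100354]
jar [0.5464474 0.0043333] board frame [ 0.04192217 -0.10922035]
p105 side [0.62318314 0.19813666] top [0.62279459 0.19490607]
peg [ 0.53380963 -0.3064283   0.11      ] [ 0.53086329 -0.30563721  0.        ] [ 0.53011677 -0.30271547  0.11      ] [ 0.53193814 -0.29961498  0.        ]
shaker [ 0.52037141 -0.42612364  0.086     ] lid [ 0.39611783 -0.29882097  0.012     ]
[[ 0.933  0.36  -0.   ]
 [ 0.36  -0.933  0.002]
 [ 0.    -0.002 -1.   ]]
```

```bash
python3 -m pendant '[[4,-1,0.5,7],[8,-2,1,14],[12,-3,2,21],[16,-4,3,24.8],[20,-5,4,24.8],[24,-6.2,5,24.8],[28,-7.2,5.2,24.8],[32,-8.2,5.2,24.8],[35.5,-9.1,5.2,24.8],[38.6,-9.9,5.2,24.8],[38.6,-9.9,5.2,24.8],[38.6,-9.9,5.2,24.8]]' 1
python3 - <<'E'
from h import *
import cv2
a=imaging.camera("top")[:,:,::-1];s=imaging.camera("side")[:,:,::-1]
r=lambda im,x,y,w,h,k:cv2.resize(im[y:y+h,x:x+w],None,fx=k,fy=k,interpolation=cv2.INTER_CUBIC)
cv2.imwrite("pics/c.png",np.hstack([r(a,350,190,100,100,4),r(s,240,110,100,100,4)]))
o=ctrl.get_obs();p=o["eef_pos"];print(p,R.from_quat(o["eef_rot"],scalar_first=True).as_matrix().round(4),o["wrist_force"])
z=p+[0,0,-.022]; print(proj("top",z),proj("side",z))
E
```

```text
time_s: 1.1
eef_pos: [0.5328, -0.303, 0.2006]
eef_rot: [-0.0, 1.0, -0.03, -0.0]
wrist_force: [-0.7, -1.2, 0.2]
opening: 0.997
grasp_force: 0.0
[ 0.53113635 -0.3048459   0.20072944] [[ 9.98e-01 -6.37e-02 -1.10e-03]
 [-6.37e-02 -9.98e-01  4.00e-04]
 [-1.20e-03 -3.00e-04 -1.00e+00]] [-0.48697087 -0.27250324  0.24921364]
[417.1182583  245.63708494] [287.01603213 146.55402118]
```

View pics/c.png

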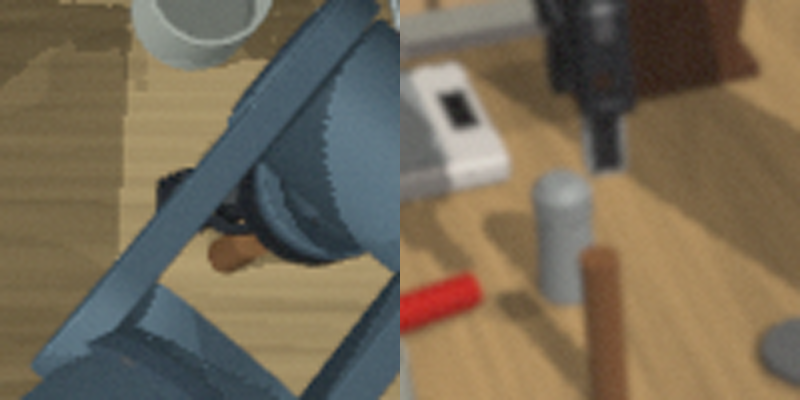

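The side crop shows the near finger just behind the peg top at (600,255) and in line with it, so I descend and grip.

```bash
python3 -m pendant '[[0,0,3,0],[0,0,6,0],[0,0,9,0],[0,0,10.2,0],[0,0,10.2,0],[0,0,10.2,0]]' 1 && python3 -m pendant '[[0,0,0,0],[0,0,0,0],[0,0,0,0],[0,0,0,0],[0,0,0,0],[0,0,0,0],[0,0,0,0],[0,0,0,0],[0,0,0,0],[0,0,0,0]]' 0 && python3 -m pendant '[[0,0,-3,0],[0,0,-7,0],[0,0,-11,0],[0,0,-15,0],[0,0,-15,0]]'
```

```text
time_s: 1.7
eef_pos: [0.531, -0.3056, 0.0994]
eef_rot: [-0.0, 0.999, -0.033, -0.0]
wrist_force: [0.3, 0.0, 1.6]
opening: 1.0
grasp_force: 0.0
time_s: 2.53
eef_pos: [0.5322, -0.3051, 0.1002]
eef_rot: [0.0, 0.999, -0.032, 0.001]
wrist_force: [-0.3, 0.5, 5.3]
opening: 0.262
grasp_force: 58.6
time_s: 2.95
eef_pos: [0.535, -0.3075, 0.2592]
eef_rot: [0.005, 0.999, -0.032, 0.006]
wrist_force: [0.4, -1.0, 1.9]
opening: 0.26
grasp_force: 58.7
```

```bash
python3 -m pendant '[[0.5,-3.8,0,0],[1,-7.6,0,0],[1.5,-11.4,0,0],[2,-15.2,0,0],[2.6,-19,0,0],[3.2,-23,0,0],[3.8,-27,0,0],[4.4,-31,0,0],[5,-35,0,0],[5.5,-39,0,0],[5.8,-42,0,0],[5.8,-42,0,0]]'; python3 -m pendant '[[0,0,2,0],[0,0,4,0],[0,0,6,0],[0,0,7.5,0],[0,0,8.2,0],[0,0,8.2,0],[0,0,8.2,0],[0,0,8.2,0]]'
python3 - <<'E'
from h import *
import cv2
a=imaging.camera("top")[:,:,::-1];s=imaging.camera("side")[:,:,::-1]
cv2.imwrite("pics/t1.png",a);cv2.imwrite("pics/s1.png",s)
r=lambda im,x,y,w,h,k:cv2.resize(im[y:y+h,x:x+w],None,fx=k,fy=k,interpolation=cv2.INTER_CUBIC)
cv2.imwrite("pics/d.png",np.hstack([r(a,190,150,100,150,4),r(s,270,250,100,150,4)]))
o=ctrl.get_obs();p=o["eef_pos"];print(p,R.from_quat(o["eef_rot"],scalar_first=True).as_matrix().round(4),o["wrist_force"])
for q in (p-[0,0,.0985],p-[0,0,.022],[p[0],p[1],.044]): print(proj("top",q),proj("side",q))
E
```

```text
time_s: 3.95
eef_pos: [0.6162, 0.1164, 0.2487]
eef_rot: [-0.001, 1.0, -0.029, -0.0]
wrist_force: [-0.9, 0.2, -0.3]
opening: 0.263
grasp_force: 58.9
time_s: 4.62
eef_pos: [0.6172, 0.1104, 0.1686]
eef_rot: [-0.0, 0.999, -0.032, 0.001]
wrist_force: [1.0, -0.0, 0.8]
opening: 0.264
grasp_force: 58.9
[0.61731954 0.11044061 0.16879483] [[ 9.979e-01 -6.410e-02  2.500e-03]
 [-6.410e-02 -9.979e-01 -0.000e+00]
 [ 2.500e-03 -1.000e-04 -1.000e+00]] [0.58950605 0.70521698 0.69000682]
[243.63610136 215.95465539] [313.37421596 331.85434701]
[240.03088777 210.99426257] [311.91002342 302.88431738]
[244.79511805 217.54933984] [313.83026095 340.87750239]
```

View pics/d.png

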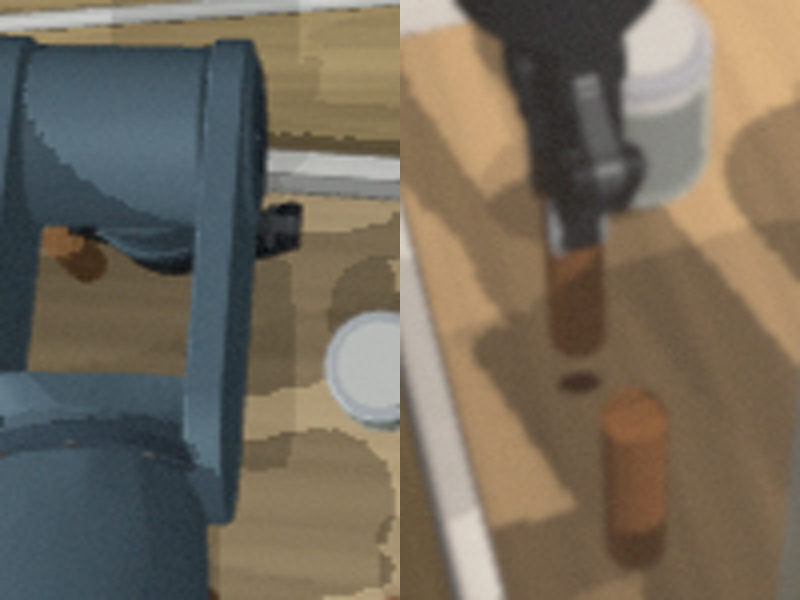

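The side crop shows the peg's lower end centred at about (577,334) and the hole's dark lower rim at (579,394), so the peg is over the hole to within about 2 mm. I descend and feel.

```bash
python3 -m pendant '[[0,0,0.6,0],[0,0,1.2,0],[0,0,1.8,0],[0,0,2.2,0],[0,0,2.2,0],[0,0,2.2,0]]'; python3 -m pendant '[[0,0,0.1,0],[0,0,0.2,0],[0,0,0.2,0],[0,0,0.2,0]]' | grep -E "pos|wrist";  python3 -m pendant '[[0,0,0.05,0],[0,0,0.1,0],[0,0,0.1,0],[0,0,0.1,0]]' | grep -E "pos|wrist"; python3 -m pendant '[[0,0,0.05,0],[0,0,0.1,0],[0,0,0.1,0]]' | grep -E "pos|wrist"
```

```text
time_s: 5.22
eef_pos: [0.6162, 0.1106, 0.1448]
eef_rot: [0.0, 0.999, -0.032, -0.0]
wrist_force: [-0.5, -0.7, -0.2]
opening: 0.263
grasp_force: 59.0
eef_pos: [0.6167, 0.1106, 0.1439]
wrist_force: [-1.1, -0.4, 3.2]
eef_pos: [0.6171, 0.1106, 0.1436]
wrist_force: [-0.6, -0.5, 7.8]
eef_pos: [0.6175, 0.1106, 0.1435]
wrist_force: [-2.2, -0.1, 11.4]
```

```bash
python3 -m pendant '[[0.07,0,-0.1,0],[0.07,0.07,-0.1,0],[0,0.07,-0.1,0],[-0.07,0.07,-0.1,0],[-0.07,0,-0.1,0],[-0.07,-0.07,-0.1,0],[0,-0.07,-0.1,0],[0.07,-0.07,-0.1,0],[0.14,-0.07,-0.1,0]]' | grep -E "pos|wrist"
python3 -m pendant '[[0,0.07,0,0],[0,0.14,0,0],[0,0.21,0,0],[-0.07,0.21,0,0],[-0.14,0.21,0,0],[-0.21,0.21,0,0],[-0.28,0.21,0,0],[-0.28,0.14,0,0]]' | grep -E "pos|wrist"
```

```text
eef_pos: [0.618, 0.1108, 0.1435]
wrist_force: [-3.7, -1.3, 9.0]
eef_pos: [0.6162, 0.1104, 0.1438]
wrist_force: [1.6, 0.1, 7.0]
```

```bash
python3 -m pendant '[[0,-0.07,0,0],[0,-0.14,0,0],[0,-0.21,0,0],[0.07,-0.21,0,0],[0.14,-0.21,0,0],[0.21,-0.21,0,0],[0.28,-0.21,0,0],[0.35,-0.21,0,0]]' | grep -E "pos|wrist"
python3 -m pendant '[[0,0.07,0,0],[0,0.14,0,0],[0,0.21,0,0],[0,0.28,0,0],[0,0.35,0,0],[-0.07,0.35,0,0],[-0.14,0.35,0,0],[-0.21,0.35,0,0],[-0.28,0.35,0,0],[-0.35,0.35,0,0],[-0.42,0.35,0,0]]' | grep -E "pos|wrist"
python3 -c "
from h import *
o=ctrl.get_obs();print(o['time_s'],o['torque'],o['wrist_force'])"
```

```text
eef_pos: [0.6185, 0.1111, 0.1434]
wrist_force: [-3.9, -2.5, 8.6]
eef_pos: [0.6157, 0.1098, 0.1439]
wrist_force: [2.3, 4.1, 5.0]
9.1333 [ 0.9486604  -0.335897   -0.02608261] [2.25729797 4.14699639 5.04012845]
```

```bash
python3 -m pendant '[[0.14,-0.14,-0.15,0],[0.14,-0.14,-0.15,0],[0.14,-0.14,-0.15,0],[0.14,-0.14,-0.15,0],[0.14,-0.14,-0.15,0]]'
python3 - <<'E'
from h import *
import cv2
s=np.mean([imaging.camera("side")[:,:,::-1].astype(float) for _ in range(4)],0)
c=s[305:365,284:344]; c=np.clip((c-c.min())/(np.percentile(c,97)-c.min()),0,1)**.6*255
cv2.imwrite("pics/e.png",cv2.resize(c.astype(np.uint8),None,fx=10,fy=10,interpolation=cv2.INTER_CUBIC))
o=ctrl.get_obs();p=o["eef_pos"];print(p,o["wrist_force"])
q=proj("side",[p[0],p[1],.044]);print(q,(q-[284,305]+.5)*10-.5, [proj("side",[p[0]+a,p[1]+b,.044])-q for a,b in((.01,0),(0,.01))])
E
```

```text
time_s: 9.55
eef_pos: [0.6159, 0.1101, 0.1439]
eef_rot: [-0.0, 0.999, -0.032, 0.0]
wrist_force: [1.7, 1.0, 4.6]
opening: 0.263
grasp_force: 59.0
[0.61587359 0.11002067 0.14397094] [1.06955027 2.43714296 4.58406166]
[314.53911147 340.43735068] [309.89111467 358.87350684] [array([-5.47085253,  1.72155607]), array([1.9308489 , 4.60550892])]
```

View pics/e.png

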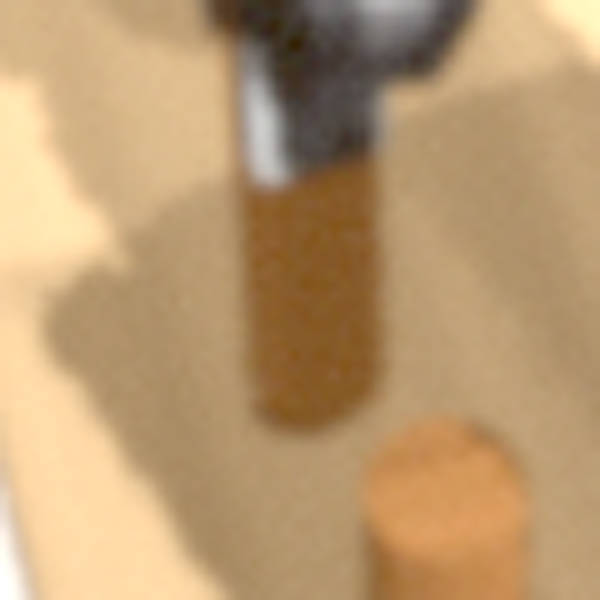

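The crop shows the peg base edges at 253 and 378, with a faint dark crescent at the lower left around (275,422). So the hole lies about 1.5 mm further in +x; I hop over it.

```bash
python3 -m pendant '[[0.1,0,-0.15,0],[0.18,-0.04,-0.15,0],[0.18,-0.04,-0.15,0],[0.18,-0.04,-0.15,0]]'|grep -E "pos|wrist"; python3 -c "
from h import *
o=ctrl.get_obs();print(o['eef_pos'],o['wrist_force'])"; python3 -m pendant '[[0,0,0.1,0],[0,0,0.2,0],[0,0,0.25,0],[0,0,0.25,0],[0,0,0.25,0]]'|grep -E "pos|wrist"
```

```text
eef_pos: [0.617, 0.11, 0.1446]
wrist_force: [-0.7, -0.1, -1.1]
[0.61701325 0.10996182 0.14459095] [-0.71953083 -0.11570409 -1.11097064]
eef_pos: [0.6178, 0.1102, 0.1435]
wrist_force: [-1.8, -0.4, 5.0]
```

```bash
c() { awk '/pos/{print; r=($4+0<0.1425)} /wrist/{print} END{exit r}'; }
python3 -m pendant '[[-0.2,0,-0.2,0],[-0.2,0,-0.2,0],[-0.2,0,0,0],[-0.15,0,0,0],[-0.1,0,0,0],[-0.05,0,0,0],[0,0,0,0],[0.05,0,0,0],[0.1,0,0,0],[0.15,0,0,0],[0.2,0,0,0],[0.25,0,0,0]]' | c &&
python3 -m pendant '[[-0.45,0.07,-0.2,0],[-0.45,0.07,-0.2,0],[-0.45,0.07,0,0],[-0.4,0.07,0,0],[-0.35,0.07,0,0],[-0.3,0.07,0,0],[-0.25,0.07,0,0],[-0.2,0.07,0,0],[-0.15,0.07,0,0],[-0.1,0.07,0,0],[-0.05,0.07,0,0],[0,0.07,0,0]]' | c &&
python3 -m pendant '[[-0.45,-0.14,-0.2,0],[-0.45,-0.14,-0.2,0],[-0.45,-0.14,0,0],[-0.4,-0.14,0,0],[-0.35,-0.14,0,0],[-0.3,-0.14,0,0],[-0.25,-0.14,0,0],[-0.2,-0.14,0,0],[-0.15,-0.14,0,0],[-0.1,-0.14,0,0],[-0.05,-0.14,0,0],[0,-0.14,0,0]]' | c
```

```text
eef_pos: [0.6188, 0.1103, 0.1434]
wrist_force: [-6.5, -0.8, 10.6]
eef_pos: [0.6194, 0.1094, 0.1436]
wrist_force: [-5.1, 0.9, 9.5]
eef_pos: [0.6196, 0.111, 0.1432]
wrist_force: [-4.9, 1.0, 7.1]
```

```bash
c() { awk '/pos/{print; r=($4+0<0.1425)} /wrist/{print} END{exit r}'; }
python3 -m pendant '[[-0.45,-0.07,-0.2,0],[-0.45,-0.07,-0.2,0],[-0.45,-0.07,0,0],[-0.4,-0.07,0,0],[-0.35,-0.07,0,0],[-0.3,-0.07,0,0],[-0.25,-0.07,0,0],[-0.2,-0.07,0,0],[-0.15,-0.07,0,0],[-0.1,-0.07,0,0],[-0.05,-0.07,0,0],[0,-0.07,0,0]]' | c &&
python3 -m pendant '[[-0.45,0.28,-0.2,0],[-0.45,0.28,-0.2,0],[-0.45,0.28,0,0],[-0.4,0.28,0,0],[-0.35,0.28,0,0],[-0.3,0.28,0,0],[-0.25,0.28,0,0],[-0.2,0.28,0,0],[-0.15,0.28,0,0],[-0.1,0.28,0,0],[-0.05,0.28,0,0],[0,0.28,0,0]]' | c &&
python3 -m pendant '[[-0.45,-0.35,-0.2,0],[-0.45,-0.35,-0.2,0],[-0.45,-0.35,0,0],[-0.4,-0.35,0,0],[-0.35,-0.35,0,0],[-0.3,-0.35,0,0],[-0.25,-0.35,0,0],[-0.2,-0.35,0,0],[-0.15,-0.35,0,0],[-0.1,-0.35,0,0],[-0.05,-0.35,0,0],[0,-0.35,0,0]]' | c &&
python3 -m pendant '[[-0.45,0.42,-0.2,0],[-0.45,0.42,-0.2,0],[-0.45,0.42,0,0],[-0.4,0.42,0,0],[-0.35,0.42,0,0],[-0.3,0.42,0,0],[-0.25,0.42,0,0],[-0.2,0.42,0,0],[-0.15,0.42,0,0],[-0.1,0.42,0,0],[-0.05,0.42,0,0],[0,0.42,0,0]]' | c
```

```text
eef_pos: [0.6195, 0.1116, 0.1432]
wrist_force: [-4.9, 0.3, 8.6]
eef_pos: [0.6196, 0.1086, 0.1434]
wrist_force: [-3.2, -0.7, 6.4]
eef_pos: [0.6196, 0.1123, 0.1431]
wrist_force: [-1.8, -0.9, 6.1]
eef_pos: [0.6189, 0.108, 0.1433]
wrist_force: [-6.2, 1.0, 8.6]
```

```bash
python3 -m pendant '[[-0.1,-0.2,-0.5,0],[-0.1,-0.2,-1,0],[-0.1,-0.2,-1.5,0],[-0.1,-0.2,-1.5,0],[-0.1,-0.2,-1.5,0],[-0.1,-0.2,-1.5,0],[-0.1,-0.2,-1.5,0]]'
python3 - <<'E'
from h import *
import cv2
s=np.mean([imaging.camera("side")[:,:,::-1].astype(float) for _ in range(4)],0)
cv2.imwrite("pics/sraw.png",s.astype(np.uint8))
c=s[300:360,284:344]; c=np.clip((c-c.min())/(np.percentile(c,97)-c.min()),0,1)**.6*255
b=cv2.imread("pics/side0.png")[300:360,284:344].astype(float);b=np.clip(b*1.5,0,255)
z=lambda c:cv2.resize(c.astype(np.uint8),None,fx=10,fy=10,interpolation=cv2.INTER_CUBIC)
cv2.imwrite("pics/f.png",np.hstack([z(c)[:, 100:500],z(b)[:,100:500]]))
o=ctrl.get_obs();p=o["eef_pos"];print(o["time_s"],p,o["wrist_force"])
f=lambda q:((proj("side",q)-[284,300]+.5)*10-.5-[100,0]).round(1)
for d in(.022,.06,.0998):print(f(p-[0,0,d]))
a=np.linspace(0,2*np.pi,8,endpoint=False)
print("end",[f(p+[.012*np.cos(t),.012*np.sin(t),-.0998]).tolist() for t in a])
print("hole@.618,.111",f([.618,.111,.044]),[f([.618+.0125*np.cos(t),.111+.0125*np.sin(t),.044]).tolist() for t in a])
E
```

```text
time_s: 18.08
eef_pos: [0.6188, 0.11, 0.1574]
eef_rot: [-0.0, 0.999, -0.032, -0.0]
wrist_force: [0.3, 0.2, -0.9]
opening: 0.265
grasp_force: 59.0
18.2833 [0.61886241 0.11001998 0.15751979] [ 1.20899919 -0.10896387 -0.88146544]
[175.8  79.6]
[183.6 225.6]
[191.1 367.5]
end [[124.4, 388.3], [160.1, 421.6], [214.4, 423.1], [254.7, 391.9], [257.3, 346.8], [221.4, 314.5], [168.3, 313.0], [128.2, 343.3]]
hole@.618,.111 [200.2 417. ] [[131.6, 438.6], [168.4, 473.3], [224.3, 474.9], [265.7, 442.4], [268.2, 395.6], [231.3, 361.9], [176.6, 360.4], [135.3, 391.9]]
```

View pics/f.png

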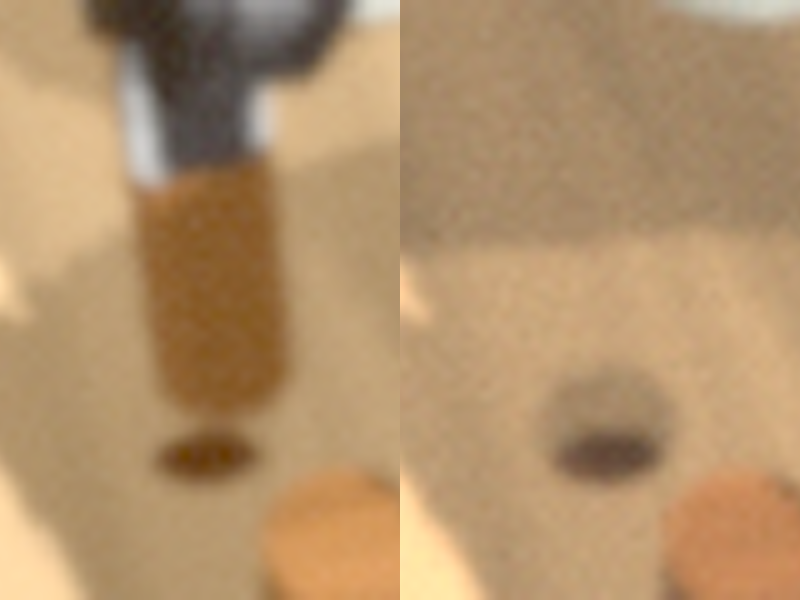

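The left crop shows the gripped peg has tilted: its edges run from 135 to 160 and 268 to 290, against a predicted slope of less than half that. Its end sits about 5 mm off towards -x. I set it down on clear board away from the hole, regrip it upright, and then search only by taps.

```bash
python3 -m pendant '[[0,2.5,0,0],[0,5,0,0],[0,5,0.6,0],[0,5,1.2,0],[0,5,1.3,0],[0,5,1.3,0],[0,5,1.3,0]]'|grep -E "pos|wrist";python3 -m pendant '[[0,0,0.05,0],[0,0,0.1,0],[0,0,0.1,0]]'|grep -E "pos|wrist"
```

```text
eef_pos: [0.6156, 0.061, 0.1445]
wrist_force: [0.6, -0.3, -0.6]
eef_pos: [0.6159, 0.0608, 0.1441]
wrist_force: [-1.2, 1.6, 0.9]
```

```bash
python3 -m pendant '[[0,0,0.05,0],[0,0,0.05,0],[0,0,0.05,0],[0,0,0.05,0],[0,0,0.05,0],[0,0,0.05,0]]' 0.5|grep -E "pos|wrist|open";python3 -m pendant '[[-0.3,0,0,0],[-0.5,0,0,0],[-0.5,0,0,0],[-0.5,0,0,0]]'|grep -E "pos|wrist|open"
python3 -m pendant '[[0,0,0,0],[0,0,0,0],[0,0,0,0],[0,0,0,0],[0,0,0,0],[0,0,0,0]]' 0
python3 -m pendant '[[0,0,-0.3,0],[0,0,-0.6,0],[0,0,-0.6,0],[0,0,-0.6,0]]'|grep -E "pos|wrist|open"
python3 - <<'E'
from h import *
import cv2
s=np.mean([imaging.camera("side")[:,:,::-1].astype(float) for _ in range(4)],0)
o=ctrl.get_obs();p=o["eef_pos"];print(o["time_s"],p,R.from_quat(o["eef_rot"],scalar_first=True).as_matrix().round(4))
x0,y0=(proj("side",p-[0,0,.07])-[25,30]).astype(int);cv2.imwrite("pics/sraw2.png",s.astype(np.uint8))
# brownness edges per row: peg left/right edges
m=s[:,:,2]/(s[:,:,0]+1)
f=lambda q:proj("side",q).round(1)
for d in(.022,.06,.0998):print(f(p-[0,0,d]))
for v in range(int(f(p-[0,0,.03])[1])+2,int(f(p-[0,0,.0998])[1])+9,3):
    r=m[v,x0:x0+50]; k=np.where(r>(r.max()+np.median(r))/2)[0]; print(v,x0+k.min(),x0+k.max(),round(r.max(),2),round(np.median(r),2),round(x0+(np.clip(r-np.median(r)*1.15,0,None)*np.arange(50)).sum()/np.clip(r-np.median(r)*1.15,0,None).sum(),2))
E
```

```text
eef_pos: [0.6158, 0.06, 0.1433]
wrist_force: [0.6, 0.2, 1.0]
opening: 0.501
eef_pos: [0.6106, 0.0605, 0.1433]
wrist_force: [0.0, 0.4, -0.2]
opening: 0.502
time_s: 20.45
eef_pos: [0.611, 0.0605, 0.1435]
eef_rot: [-0.0, 0.999, -0.032, 0.0]
wrist_force: [0.7, 0.8, 1.6]
opening: 0.266
grasp_force: 58.7
eef_pos: [0.6109, 0.0604, 0.1495]
wrist_force: [0.2, -0.4, -0.4]
opening: 0.262
20.9833 [0.61064873 0.06042204 0.14910558] [[ 9.979e-01 -6.400e-02 -4.000e-04]
 [-6.400e-02 -9.979e-01  0.000e+00]
 [-4.000e-04  0.000e+00 -1.000e+00]]
[306.3 287.5]
[307.2 302. ]
[308.1 316.2]
292 282 300 1.64 1.07 291.03
295 282 312 1.66 1.35 290.01
298 306 313 2.15 1.59 309.79
301 302 313 2.11 1.6 307.84
304 302 312 2.07 1.61 306.13
307 303 313 1.96 1.61 308.18
310 303 313 1.88 1.62 305.91
313 302 313 1.91 1.62 310.54
316 303 313 1.97 1.61 306.48
319 304 312 1.91 1.6 308.57
322 283 310 1.7 1.59 nan<stdin>:11: RuntimeWarning: invalid value encountered in scalar divide
```

```bash
python3 -m pendant '[[0.1,-2.5,0,0],[0.32,-5.13,0,0],[0.32,-5.13,0.3,0],[0.32,-5.13,0.3,0],[0.32,-5.13,0.3,0],[0.32,-5.13,0.3,0]]'|grep -E "pos|wrist";python3 -m pendant '[[0,0,0.2,0],[0,0,0.4,0],[0,0,0.4,0],[0,0,0.4,0]]'|grep -E "pos|wrist"
```

```text
eef_pos: [0.6171, 0.1107, 0.1461]
wrist_force: [0.3, 0.4, -0.1]
eef_pos: [0.6173, 0.111, 0.1421]
wrist_force: [0.9, 1.2, -0.7]
```

```bash
python3 -m pendant '[[0,0,0.15,0],[0,0,0.3,0],[0,0,0.3,0],[0,0,0.3,0]]'|grep -E "pos|wrist";python3 -m pendant '[[0,0,0.1,0],[0,0,0.2,0],[0,0,0.3,0],[0,0,0.3,0],[0,0,0.3,0]]'|grep -E "pos|wrist"
```

```text
eef_pos: [0.6172, 0.1114, 0.1391]
wrist_force: [0.1, -0.3, 0.1]
eef_pos: [0.6172, 0.1114, 0.1362]
wrist_force: [-0.0, 0.4, -0.4]
```

It has dropped in with no force. I press on down to the floor; full depth is TCP z of about 0.1235.

```bash
python3 -m pendant '[[0,0,0.2,0],[0,0,0.4,0],[0,0,0.6,0],[0,0,0.8,0],[0,0,0.95,0],[0,0,0.95,0],[0,0,0.95,0]]'|grep -E "pos|wrist";python3 -m pendant '[[0,0,0.1,0],[0,0,0.2,0],[0,0,0.3,0],[0,0,0.35,0],[0,0,0.35,0],[0,0,0.35,0]]'|grep -E "pos|wrist"
```

```text
eef_pos: [0.6172, 0.1114, 0.1266]
wrist_force: [0.4, 0.3, 0.1]
eef_pos: [0.6174, 0.1114, 0.1235]
wrist_force: [-1.7, -0.0, 1.9]
```

```bash
python3 -m pendant '[[0,0,0.05,0],[0,0,0.1,0],[0,0,0.15,0],[0,0,0.15,0],[0,0,0.15,0]]'|grep -E "pos|wrist"; python3 -m pendant '[[0,0,0,0],[0,0,0,0],[0,0,0,0],[0,0,0,0],[0,0,0,0]]' 0.5|grep -E "pos|wrist|open"
python3 -m pendant '[[0,0,-3,0],[0,0,-6,0],[0,0,-9,0],[0,0,-9,0],[0,0,-9,0]]'
python3 - <<'E'
from h import *
o=ctrl.get_obs();p=o["eef_pos"];yaw=-.065
print(o["time_s"],p)
H=np.array([.6172,.1114]); X=np.array([np.cos(yaw),np.sin(yaw)]);Y=np.array([-np.sin(yaw),np.cos(yaw)])
J=np.array([.5464,.0043+.0009]); d=J-H; print("jar rel peg in drawer xy",d@X,d@Y)
E
```

```text
eef_pos: [0.6179, 0.1115, 0.1234]
wrist_force: [-2.7, 0.3, 9.3]
eef_pos: [0.6171, 0.1114, 0.1214]
wrist_force: [-0.3, -0.8, -0.5]
opening: 0.5
time_s: 24.9
eef_pos: [0.6187, 0.1114, 0.2143]
eef_rot: [-0.0, 0.999, -0.032, 0.002]
wrist_force: [-0.7, 0.6, 0.2]
opening: 0.499
grasp_force: 0.0
24.9 [0.61869729 0.11142584 0.21434022]
jar rel peg in drawer xy -0.06375234748767418 -0.11057449158739478
```

```bash
python3 -m pendant '[[-1.5,3,0,7],[-3,6,0,14],[-4.5,8,0,21],[-6,10,0,28],[-6.5,11.1,0,35],[-6.5,11.1,0,42],[-6.5,11.1,0,49],[-6.5,11.1,0,56],[-6.5,11.1,0,60],[-6.5,11.1,0,60],[-6.5,11.1,0,60],[-6.5,11.1,0,60]]' 1
python3 - <<'E'
from h import *
import cv2
s=imaging.camera("side")[:,:,::-1]; r=lambda im,x,y,w,h,k:cv2.resize(im[y:y+h,x:x+w],None,fx=k,fy=k,interpolation=cv2.INTER_CUBIC)
cv2.imwrite("pics/g.png",r(s,240,190,160,150,4))
o=ctrl.get_obs();p=o["eef_pos"];print(p,o["q"],R.from_quat(o["eef_rot"],scalar_first=True).as_matrix().round(3))
f=lambda q:((proj("side",q)-[240,190]+.5)*4-.5).round(1)
print("jar top pred",f([.5464,.0052,.128]),"bottom",f([.5464,.0052,.044]),"scale",f([.5564,.0052,.128]),f([.5464,.0152,.128]))
E
```

```text
time_s: 25.9
eef_pos: [0.5448, 0.0049, 0.2109]
eef_rot: [0.0, 0.85, -0.526, -0.001]
wrist_force: [0.1, 0.0, 0.0]
opening: 1.002
grasp_force: 0.0
[0.54496811 0.00490373 0.2111303 ] [-2.08877316e-01  1.56868374e-01  1.72352318e+00  9.49660884e-06
  1.26235196e+00  2.47127904e+00] [[ 0.445 -0.895 -0.001]
 [-0.895 -0.445  0.   ]
 [-0.001  0.001 -1.   ]]
jar top pred [362.9 265.6] bottom [363.5 389.4] scale [342.1 271.2] [370.9 280.3]
```

View pics/g.png

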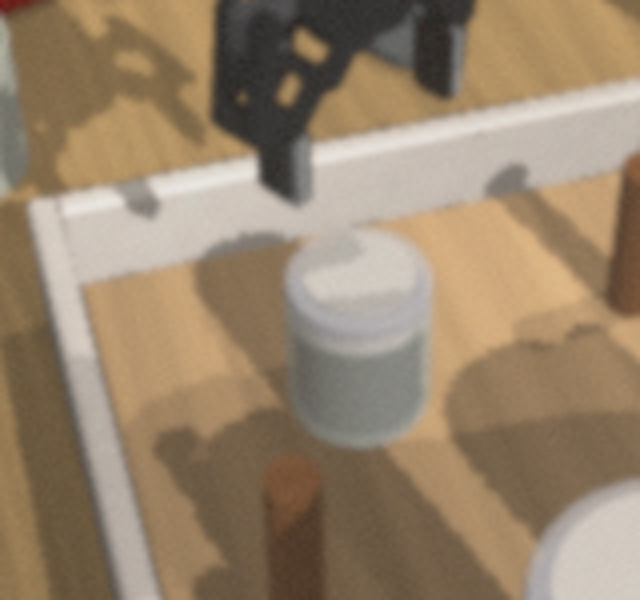

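The peg stands in its hole at (293,480), and the jar lid is centred at about (358,280) with its foot at 443, so the jar is near (0.5485, 0.0055). I correct 3.5 mm and descend.

```bash
python3 -m pendant '[[0.1,-0.35,2,0],[0.1,-0.35,4,0],[0.1,-0.35,5,0],[0.1,-0.35,6,0],[0.1,-0.35,6.5,0],[0.1,-0.35,6.5,0],[0.1,-0.35,6.5,0]]' |grep -E "pos|wrist"; python3 -m pendant '[[0,0,0.7,0],[0,0,1.4,0],[0,0,2.1,0],[0,0,2.7,0],[0,0,2.7,0],[0,0,2.7,0]]'|grep -E "pos|wrist"
```

```text
eef_pos: [0.5491, 0.0054, 0.1471]
wrist_force: [0.2, -0.1, -0.6]
eef_pos: [0.5484, 0.0056, 0.1191]
wrist_force: [-0.3, 0.8, -0.1]
```

```bash
python3 -m pendant '[[0,0,0,0],[0,0,0,0],[0,0,0,0],[0,0,0,0],[0,0,0,0],[0,0,0,0]]' 0
python3 - <<'E'
from h import *
o=ctrl.get_obs();p=o["eef_pos"][:2];yaw=-.065;print(o["eef_pos"],o["wrist_force"])
M=R.from_quat(o["eef_rot"],scalar_first=True).as_matrix()
X=np.array([np.cos(yaw),np.sin(yaw)]);Y=np.array([-np.sin(yaw),np.cos(yaw)])
H=np.array([.6172,.1114]);print("rel peg",(p-H)@X,(p-H)@Y)
for r in((.0,-.06),(.022,-.06),(.03,-.06),(.024,-.0392)):
    d=H+r[0]*X+r[1]*Y-p; print(r,"tool cm",(d@M[:2,0]*100).round(2),(d@M[:2,1]*100).round(2))
for n,d in(("+x",X),("+y",Y)):print(n,"1mm",d@M[:2,0],d@M[:2,1])
E
```

```text
time_s: 27.53
eef_pos: [0.5493, 0.0054, 0.1206]
eef_rot: [-0.0, 0.85, -0.527, 0.0]
wrist_force: [-1.3, 0.6, 5.6]
opening: 0.775
grasp_force: 67.4
[0.54930019 0.00542125 0.12058093] [-1.25342455  0.55832595  5.6128261 ]
rel peg -0.0608726536101345 -0.11016533005431804
(0.0, -0.06) tool cm -1.29 -7.78
(0.022, -0.06) tool cm -0.19 -9.69
(0.03, -0.06) tool cm 0.21 -10.38
(0.024, -0.0392) tool cm -1.89 -10.9
+x 1mm 0.5008668068062802 -0.8655237393332277
+y 1mm -0.8655241194812899 -0.5008672208441414
```

```bash
python3 -m pendant '[[0,-0.4,-0.08,0],[-0.05,-1.2,-0.08,0],[-0.1,-2.1,-0.08,0],[-0.15,-3,-0.08,0],[-0.2,-3.9,-0.08,0],[-0.2,-4.8,-0.08,0],[-0.25,-5.7,-0.08,0],[-0.3,-6.6,-0.08,0],[-0.3,-7.4,-0.08,0],[-0.35,-8.2,-0.08,0],[-0.4,-8.5,-0.08,0],[-0.4,-8.5,-0.08,0]]'
python3 -m pendant '[[0.05,-0.08,0,0],[0.1,-0.17,0,0],[0.15,-0.26,0,0],[0.2,-0.35,0,0],[0.2,-0.35,0,0],[0.2,-0.35,0,0]]'|grep -E "pos|wrist"
```

```text
time_s: 28.53
eef_pos: [0.6237, 0.0467, 0.1206]
eef_rot: [0.0, 0.85, -0.527, 0.0]
wrist_force: [-1.7, -2.1, 3.2]
opening: 0.776
grasp_force: 67.8
eef_pos: [0.626, 0.0468, 0.1206]
wrist_force: [-6.8, -0.3, 7.1]
```

```bash
python3 -m pendant '[[0.05,-0.09,-0.05,0],[0.1,-0.17,-0.05,0],[0.15,-0.26,-0.05,0],[0.15,-0.26,-0.05,0],[0.15,-0.26,-0.05,0]]'|grep -E "pos|wrist"; python3 -m pendant '[[0.05,-0.09,0,0],[0.1,-0.17,0,0],[0.1,-0.17,0,0],[0.1,-0.17,0,0]]'|grep -E "pos|wrist"; python3 -m pendant '[[0.05,-0.09,0,0],[0.1,-0.17,0,0],[0.1,-0.17,0,0],[0.1,-0.17,0,0]]'|grep -E "pos|wrist"
```

```text
eef_pos: [0.6301, 0.0465, 0.1207]
wrist_force: [-2.9, -0.1, 0.4]
eef_pos: [0.6326, 0.0461, 0.1207]
wrist_force: [-0.4, -0.6, -4.4]
eef_pos: [0.6343, 0.046, 0.1209]
wrist_force: [0.1, 0.6, -4.5]
```

```bash
python3 -m pendant '[[0.05,-0.09,0.05,0],[0.05,-0.09,0.1,0],[0.05,-0.09,0.1,0],[0.05,-0.09,0.1,0]]'|grep -E "pos|wrist"; python3 -m pendant '[[0.05,-0.09,0,0],[0.1,-0.17,0,0],[0.1,-0.17,0,0],[0.1,-0.17,0,0]]'|grep -E "pos|wrist"
```

```text
eef_pos: [0.6351, 0.046, 0.1206]
wrist_force: [-5.0, 0.5, 4.2]
eef_pos: [0.6373, 0.0459, 0.1206]
wrist_force: [-4.2, 2.0, 5.8]
```

```bash
python3 -m pendant '[[0.05,-0.09,-0.03,0],[0.05,-0.09,-0.03,0],[0.05,-0.09,-0.03,0]]'|grep -E "pos|wrist"; python3 -m pendant '[[0.05,-0.09,0,0],[0.05,-0.09,0,0],[0.05,-0.09,0,0]]'|grep -E "pos|wrist"; python3 -m pendant '[[0.05,-0.09,0,0],[0.05,-0.09,0,0],[0.05,-0.09,0,0]]'|grep -E "pos|wrist"
```

```text
eef_pos: [0.638, 0.0459, 0.1206]
wrist_force: [-7.1, 1.7, 5.1]
eef_pos: [0.6381, 0.0459, 0.1207]
wrist_force: [-9.7, 0.1, 8.5]
eef_pos: [0.6382, 0.0459, 0.1207]
wrist_force: [-14.6, 1.2, 11.0]
```

```bash
python3 -m pendant '[[-0.05,0.09,-0.03,0],[-0.4,-0.11,-0.04,0],[-0.75,-0.31,-0.04,0],[-1.1,-0.51,-0.04,0],[-1.45,-0.72,-0.04,0],[-1.8,-0.92,-0.04,0],[-2.0,-1.04,-0.04,0],[-2.0,-1.04,-0.04,0],[-2.0,-1.04,-0.04,0]]'|grep -E "pos|wrist"; python3 -m pendant '[[-0.09,-0.05,0,0],[-0.17,-0.1,0,0],[-0.17,-0.1,0,0],[-0.17,-0.1,0,0]]'|grep -E "pos|wrist"
```

```text
eef_pos: [0.6392, 0.0644, 0.121]
wrist_force: [-12.2, -13.7, 8.5]
eef_pos: [0.6393, 0.0658, 0.1211]
wrist_force: [-12.4, -14.9, 8.9]
```

```bash
python3 -m pendant '[[-0.05,0.09,-0.04,0],[-0.07,0.13,-0.06,0],[-0.07,0.13,-0.06,0],[-0.07,0.13,-0.06,0]]'|grep -E "pos|wrist"; python3 -m pendant '[[-0.09,-0.05,0,0],[-0.17,-0.1,0,0],[-0.17,-0.1,0,0],[-0.17,-0.1,0,0]]'|grep -E "pos|wrist"; python3 -m pendant '[[-0.09,-0.05,0,0],[-0.17,-0.1,0,0],[-0.17,-0.1,0,0],[-0.17,-0.1,0,0]]'|grep -E "pos|wrist"
```

```text
eef_pos: [0.6395, 0.0705, 0.1208]
wrist_force: [-0.7, 0.1, -4.7]
eef_pos: [0.6395, 0.0719, 0.1212]
wrist_force: [-0.4, -4.3, -4.8]
eef_pos: [0.6394, 0.0726, 0.1214]
wrist_force: [-2.8, -8.3, -2.4]
```

```bash
python3 -m pendant '[[0.07,-0.02,0.04,0],[0.07,-0.02,0.06,0],[0.07,-0.02,0.06,0],[0.07,-0.02,0.06,0]]'|grep -E "pos|wrist"
```

```text
eef_pos: [0.6396, 0.0725, 0.1214]
wrist_force: [-6.3, -5.7, 2.9]
```

```bash
python3 -m pendant '[[0,0,0,0],[0,0,0,0],[0,0,0,0],[0,0,0,0]]' 1|grep -E "pos|wrist|open"; python3 -m pendant '[[0,0,-1,0],[0,0,-3,0],[0,0,-6,0],[0,0,-9,0],[0,3,-12,0],[0,7,-12,0],[0,11,-12,0],[0,15,-12,0],[0,19,-12,0],[0,19,-12,0]]'|grep -E "pos|wrist"
python3 - <<'E'
from h import *
import cv2
s=imaging.camera("side")[:,:,::-1];t=imaging.camera("top")[:,:,::-1]; r=lambda im,x,y,w,h,k:cv2.resize(im[y:y+h,x:x+w],None,fx=k,fy=k,interpolation=cv2.INTER_CUBIC)
cv2.imwrite("pics/i.png",np.hstack([r(s,240,230,100,150,4),r(t,190,170,100,150,4)]))
E
```

```text
eef_pos: [0.6409, 0.0742, 0.1215]
wrist_force: [0.2, 0.2, 1.7]
opening: 1.0
eef_pos: [0.4641, -0.0115, 0.2401]
wrist_force: [0.2, 0.5, 0.3]
```

View pics/i.png

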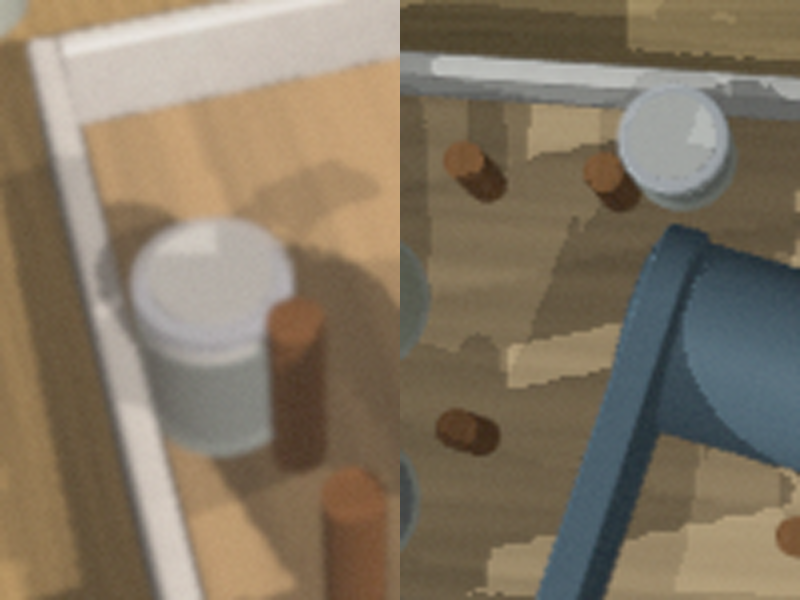

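The picture shows the jar upright, touching the peg (top view, lid (674,140), peg top (607,174), about 45 mm apart) and the far wall, with the peg upright. I hand in.

```bash
python3 -c "
from bench import workorder
print(workorder.hand_in())"
```

```text
the job is handed in; nothing more can be done
None
```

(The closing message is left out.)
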